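# Put the pocket things away in the swing-top valet box

### The job

Put the pocket things lying about on the bench away in the oak valet box by the door: loosen the orange clamp knob, slide the stop clear, and push the charcoal tray round on its pivot pin until the whole well underneath is uncovered. Lay every teal earbud case, white tag tracker, steel tin and white charger that is there in the well, then push the tray back shut over it, slide the stop fully home against the tray and turn the clamp knob tight. Leave the speaker cube and the glass jar where they stand.

Things in the scene. Friction and masses are not known exactly. Their poses are not given: they have to be found in the camera images.
- case: Low oak valet box fixed to the bench, its place and yaw (up to 0.18 rad) vary; flat top (deck) 50 mm above the bench. Origin: on the bench under the pivot pin. In its frame it covers x -40..210, y -250..125 mm. On the deck two fixed brass stops, 14 mm high, meet the tray: at x -37..-23, y -190..-160 when shut, at x 35..65, y 110..122 when 90 degrees open.
- pivot (a point): Foot of the fixed brass pivot pin on the deck (x 0, y 0, z 50 mm in the case's frame). The pin is 11 mm thick; its head, 21 mm across, tops out 18 mm above the deck and keeps the tray from lifting off.
- well (a point): Centre of the floor of the open well sunk in the deck under the shut tray: x 45, y -105, z 10 mm in the case's frame, axes as the case's. The well is 100 mm along x, 150 mm along y, 40 mm deep, with a grey floor.
- tray: Charcoal ceramic tray, 0.4 to 0.65 kg, lying loose on the deck with a hole round the pivot pin (2 mm play). Origin: underside, at the hole. It covers x -22..107, y -200..20 mm; floor 6 mm, rim 6 mm thick, 18 mm high. Shut, its axes are parallel to the case's. A push of 2 to 8 N on its side swings it anticlockwise seen from above (tip to case +x) up to 90 degrees, baring the well.
- tray_tip (a point): Middle of the top edge of the tray's tip (free end) rim: x 45, y -200, z 18 mm in the tray's frame.
- stop (a joint): Dark steel sliding stop, m: 0 home (nose within 2 mm of the tray's +x side, blocking it), 0.045 fully back along case +x; the tray passes from 0.035. Block 44 x 34 mm, top 20 mm above the deck, at case x 131.5 mm + joint, y -228; its nose, 14 mm wide, reaches y -178. Move it by the knob, 2 N when loose; going home it pushes a nearly shut tray shut.
- clamp (a joint): Angle of the clamp knob, rad: 0 loose (bar along case x), 1.45 tight at its end; clockwise seen from above tightens. Stays where left; 0.05 N m turns it. Tight with the stop home, it locks the stop; below 0.5 the stop is free. Tighten it only once the stop is home.
- clamp_grip (a point): Grip point of the orange clamp knob on top of the sliding stop, on its axis, 97 mm above the bench: an upright bar 44 mm long (point x), 12 mm thick (point y), 76 to 104 mm above the bench, on a 32 mm black disc. Turns with the knob and travels with the stop.
- earbuds: Teal silicone earbud case, rounded box 50 (x) x 40 (y) x 22 mm high, 50 g. May be absent. Origin: centre of its underside.
- tracker: Round white tag tracker with an aluminium face, 34 mm diameter, 9 mm thick, lying flat, 20 g. May be absent. Origin: centre of its underside.
- tin: Round stainless tin with a twist cap, 44 mm diameter, 22 mm high, upright, 60 g. May be absent. Origin: centre of its underside.
- charger: White plastic charger block, 40 x 40 x 26 mm high, 60 g. May be absent. Origin: centre of its underside.
- speaker: White speaker cube, 80 mm, 0.45 kg, a bystander to be left alone. Origin: centre of its underside.
- jar: Glass jar with an aluminium cap, 68 mm diameter, 90 mm high, a bystander to be left alone. Origin: centre of its underside.

How it is judged:
By the outcome, as a careful person would: the job done as asked, in the order asked, and still so for the second after the job is handed in, with the robot touching nothing.
Of earbuds, tracker, tin, charger only 2 to 3 are there at a start; the rules pass over those that are not, and their reading is None.
At some moment in a run one of earbuds, tracker, tin, charger may be knocked a few centimetres aside while the robot is not near it.
Once in a run the grip may slacken for a moment while it holds something.
It also fails if it takes over 210 s, if anything falls off the work surface, if the arm or the gripper's body presses on something with over 40 N, if the wrist force passes 120 N, or if a joint passes its speed limit or range.

### The arm

A 6-joint arm with a two-finger parallel gripper is mounted at the origin on the work surface. World frame = base frame: x ahead of the robot, y to its left, z up, the work surface at z = 0. Lengths are in m, angles in rad, forces in N, time in s.
With the tool pointing down it reaches from about 0.35 to 0.8 m from the base axis. Payload 7.3 kg.
Tool frame: the origin (TCP) lies on the centre line of the jaws, within the pads' length; the fingertips stand 11 mm ahead of it and the grasp point (between the pads) lies 8 mm behind it; z points along the fingers, y is the line along which they close (so a half turn about z gives the same grasp; the last joint's range is limited). The gripper opens to 85 mm and grips with 20 to 120 N. Pads are 22 mm wide; open, the fingers measure 114 mm over their backs; the gripper's body (76 mm by 85 mm) begins 54 mm behind the grasp point. The pads swing forward as they close: fully open they stand 13 mm farther back than shut.
Start: joints at [-1.458, 0.342, 1.524, -0, 1.275, -0.146], TCP at [0.134, -0.508, 0.242] pointing down, gripper open.
Joint ranges: [-2.53, 2.53], [-0.77, 2.02], [0.04, 2.7], [-1, 4.14], [0.28, 2.66], [-3.11, 3.11]. Speed limits (rad/s): [2.57, 2.57, 3.14, 3.14, 3.14, 3.14].

### API

Orientations are given as a unit quaternion [x, y, z, w].
In Python, from workcell import reach, move_straight, movej, command_gripper, hold, solve_ik, read_state, get_image, camera_model, PlanningError, finish_job, search_frame, masks_of gives the robot as it stands. Calls block until the motion is done:
- reach(position, orientation): joint-space move of the TCP to a pose.
- move_straight(position, orientation=None, speed=0.15, max_force=None): straight line of the TCP; orientation=None keeps the orientation; speed is the mean speed in m/s. With max_force (N) it stops when the force on the tool has changed by that much, and returns True; else False.
- movej(angles): joint-space move.
- command_gripper(opening, force=None): finger opening in m; force is the grip in N (None keeps the last); returns when the fingers have stopped.
- hold(seconds).
- solve_ik(position, orientation): joint angles nearest the present ones, or None.
- read_state(): the state.
- get_image(name): name is "side" or "top"; returns (picture, depth): 384x512x3 uint8, red, green, blue; 384x512 float32, m along the optical axis (not along the pixel's ray), 0 where there is no reading.
- camera_model(name): a dict with "K" (3x3 intrinsics, pixels), "R" (3x3) and "t" (3): a world point X has camera coordinates R X + t. Camera axes: x right, y down, z forward; pixel columns grow to the right and rows downward; lengths in m; the calibration is good to about 2 mm. A picture is of the moment at which its call begins. camera_model takes no time and is no camera call.
A pose or a line that the arm cannot do raises PlanningError and nothing moves.
- finish_job(): hands the job in; it is judged then, once.
Trained networks look in the newest picture that a camera, given by its name, has taken for a name from the list of things; names that differ only in an ending like _2 or _b are one class to them, and where a whole thing is asked for, a point or a joint stands for the part that bears it (a point fixed in the world has none). Each returns a list of dicts, best first, with "confidence" (0 to 1); they miss things now and then, are a little off and sometimes report something else, mostly with a low value. They report only what shows in the picture. A call takes as long as a camera call.
- search_frame(name, camera): "rect" ([left, top, right, bottom] in pixels, round what is visible of it).
- masks_of(name, camera): "mask" (384x512 bool, what is visible of it) and "rect" ([left, top, right, bottom] in pixels, round what is visible of it).
The state is a dict: "time_s": time; "joint_positions": joint angles; "dq": joint speeds; "tau": joint torques, N m; "eef_pos": TCP position; "eef_rot": TCP orientation; "contact_force": force on the tool from outside, world axes, zero at the start; "torque": the same for the moment, N m; "grip_width": finger opening in m; "grip_force": force on a finger pad.
Only numpy, scipy, OpenCV 4.12 (cv2) and the standard library are available. Lean on these libraries where they do the work, as an engineer would, in place of code of your own. Each camera call takes 0.05 s, during which the arm holds its last target. There are 200 camera calls.

## Working session

There is one attempt and no reset: what is moved stays moved. The work goes in short steps, each a Python script; the robot and the scene stay as the last script left them, time stands still between calls to the robot, and variables do not carry over. Pictures are saved under pics/ and viewed, at most 14 in all, crops included, and the job is handed in when it is done.

```bash
ls; mkdir -p pics
cat > h.py <<'E'
import numpy as np, cv2
from workcell import *
def save(cam,name):
    im,d=get_image(cam); cv2.imwrite('pics/'+name,im[:,:,::-1]); return im,d
def cloud(cam,d):
    c=camera_model(cam);K,R,t=map(np.array,(c['K'],c['R'],c['t']))
    v,u=np.mgrid[:d.shape[0],:d.shape[1]]
    P=np.stack([(u-K[0,2])/K[0,0]*d,(v-K[1,2])/K[1,1]*d,d],-1)
    return (P-t)@R   # R^T (P-t)
def pix(cam,X):
    c=camera_model(cam);K,R,t=map(np.array,(c['K'],c['R'],c['t']))
    p=K@(R@np.array(X)+t);return p[:2]/p[2]
def st():
    s=read_state();print('t',round(s['time_s'],2),'p',np.round(s['eef_pos'],4),'w',round(s['grip_width'],4),'gf',round(s['grip_force'],1),'F',np.round(s['contact_force'],1));return s
E
python3 - <<'E'
from h import *
for cam in('top','side'):
    im,d=save(cam,cam+'0.png'); P=cloud(cam,d)
    for n in['case','tray','stop','clamp_grip','earbuds','tracker','tin','charger','speaker','jar']:
        for m in masks_of(n,cam)[:2]:
            k=m['mask']&(d>0)
            if k.sum()==0: continue
            Q=P[k]; print(cam,n,round(m['confidence'],2),np.round(m['rect']),k.sum(),'med',np.round(np.median(Q,0),3),'lo',np.round(np.percentile(Q,3,0),3),'hi',np.round(np.percentile(Q,97,0),3))
st()
E
```

```text
pics
workcell.py
top case 0.71 [171. 138. 282. 224.] 4931 med [0.589 0.132 0.051] lo [ 0.423 -0.089  0.045] hi [0.682 0.273 0.069]
top tray 0.64 [203. 170. 269. 215.] 2229 med [0.518 0.057 0.057] lo [ 0.45  -0.048  0.051] hi [0.584 0.16  0.071]
top stop 0.54 [258. 152. 278. 169.] 142 med [ 0.618 -0.056  0.073] lo [ 0.602 -0.077  0.056] hi [ 0.644 -0.025  0.109]
top tracker 0.67 [ 92. 179. 123. 206.] 589 med [0.503 0.516 0.079] lo [0.464 0.484 0.026] hi [0.546 0.561 0.085]
top tracker 0.63 [164. 173. 174. 184.] 109 med [0.566 0.326 0.006] lo [ 0.548  0.306 -0.004] hi [0.585 0.347 0.013]
top speaker 0.82 [ 93. 183. 121. 209.] 660 med [0.504 0.518 0.079] lo [0.463 0.484 0.014] hi [0.546 0.568 0.085]
top jar 0.93 [376. 193. 400. 215.] 366 med [ 0.479 -0.479  0.088] lo [ 0.45  -0.514  0.018] hi [ 0.508 -0.459  0.096]
side case 0.71 [170. 165. 308. 282.] 6233 med [0.528 0.187 0.05 ] lo [ 0.404 -0.084  0.005] hi [0.674 0.289 0.067]
side case 0.52 [ 87. 283. 144. 338.] 2019 med [0.48  0.538 0.076] lo [0.456 0.491 0.012] hi [0.534 0.577 0.083]
side tray 0.56 [218. 181. 296. 240.] 2310 med [0.
[... 373 characters left out ...]
613 -0.078  0.07 ] hi [ 0.638 -0.04   0.106]
side charger 0.76 [186. 277. 208. 296.] 300 med [0.442 0.345 0.025] lo [0.424 0.319 0.004] hi [0.466 0.366 0.029]
side speaker 0.74 [254. 164. 265. 177.] 75 med [ 0.62  -0.055  0.092] lo [ 0.614 -0.071  0.073] hi [ 0.628 -0.04   0.105]
side speaker 0.56 [170. 165. 308. 278.] 6005 med [0.525 0.188 0.05 ] lo [ 0.404 -0.082  0.007] hi [0.672 0.289 0.066]
side jar 0.72 [358. 142. 370. 169.] 192 med [ 0.483 -0.461  0.06 ] lo [ 0.467 -0.493  0.009] hi [ 0.502 -0.454  0.092]
side jar 0.62 [169. 165. 309. 282.] 6344 med [0.528 0.185 0.05 ] lo [ 0.404 -0.087  0.003] hi [0.676 0.289 0.067]
t 1.1 p [ 0.1344 -0.5075  0.2423] w 0.0853 gf 0.0 F [-1.   0.4 -0.2]
```

Run:
```python
import cv2
a=cv2.imread('pics/top0.png')[120:270,80:410]; a=cv2.resize(a,None,fx=2.4,fy=2.4,interpolation=cv2.INTER_CUBIC); cv2.imwrite('pics/top0c.png',a)
b=cv2.imread('pics/side0.png')[120:360,70:390]; b=cv2.resize(b,None,fx=2.4,fy=2.4,interpolation=cv2.INTER_CUBIC); cv2.imwrite('pics/side0c.png',b)
```

```text
(no output)
```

View pics/top0c.png

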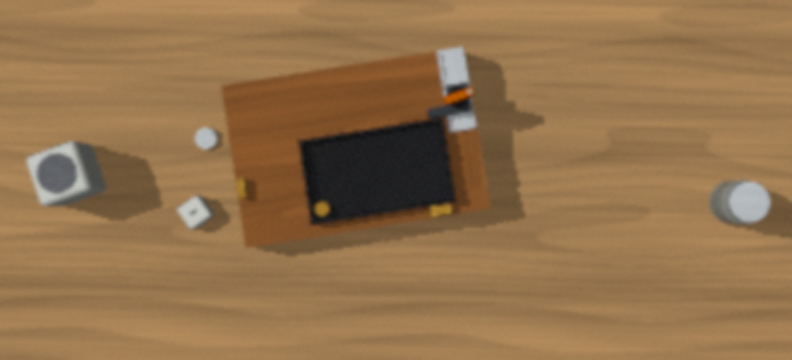

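View pics/side0c.png

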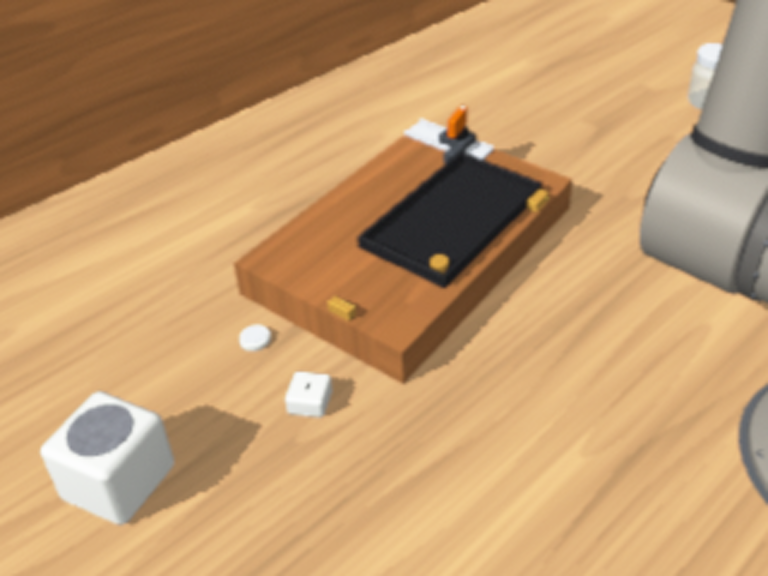

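The top crop shows the shut tray in the yawed box, with the pivot at (321,208) and the brass stops at (240,187) and (441,210). The orange bar at (458,97) is in its tight position. The tracker is at (206,138) and the charger at (194,211). The side view agrees and shows no tin or earbud case yet. Next I'll fit the case pose.

```bash
cat >> h.py <<'E'
from scipy.spatial.transform import Rotation as Ro
from scipy.optimize import least_squares
def q(a): # tool down, tool x at world angle a
    c,s=np.cos(a),np.sin(a); return Ro.from_matrix(np.array([[c,s,0],[s,-c,0],[0,0,-1]])).as_quat()
def blobs(P,d,z0=0.006,z1=0.13,minpx=25):
    m=((d>0)&(P[...,2]>z0)&(P[...,2]<z1)&(P[...,0]>0.2)&(P[...,0]<1)&(abs(P[...,1])<0.8)).astype(np.uint8)
    n,l,s,c=cv2.connectedComponentsWithStats(m)
    return [(s[i,4],s[i,:4].tolist(),np.round(np.median(P[l==i],0),3).tolist()) for i in range(1,n) if s[i,4]>=minpx]
E
python3 - <<'E'
from h import *
for cam in('top','side'):
    im,d=get_image(cam);P=cloud(cam,d);h=cv2.cvtColor(im,cv2.COLOR_RGB2HSV)
    print(cam,'blobs',*blobs(P,d),sep='\n')
    r=(P[...,0]>.35)&(P[...,0]<.75)&(abs(P[...,1]-.1)<.25)&(P[...,2]>.054)
    for nm,m in(('brass',r&(h[...,0]>=17)&(h[...,0]<=30)&(h[...,1]>140)&(h[...,2]>90)),('orange',r&(P[...,2]>.075)&(h[...,0]<16)&(h[...,1]>190))):
        n,l,s,c=cv2.connectedComponentsWithStats(m.astype(np.uint8))
        for i in range(1,n):
            if s[i,4]>3: print(nm,s[i,4],c[i].round(1),P[l==i].mean(0).round(4))
    k=(P[...,0]>.35)&(P[...,0]<.75)&(abs(P[...,1]-.1)<.25)&(P[...,2]>.046)&(d>0)
    R=cv2.minAreaRect(P[k][:,:2].astype(np.float32));print('rect',R)
E
```

```text
top
blobs
(np.int32(7061), [172, 139, 113, 85], [0.552, 0.091, 0.052])
(np.int32(55), [161, 173, 10, 9], [0.566, 0.327, 0.01])
(np.int32(663), [91, 179, 35, 28], [0.503, 0.518, 0.079])
(np.int32(385), [376, 195, 25, 20], [0.479, -0.48, 0.088])
(np.int32(132), [154, 201, 15, 14], [0.45, 0.337, 0.025])
brass 33 [180.3 197.9] [0.4875 0.2595 0.0637]
brass 30 [213.6 206.6] [0.4583 0.1384 0.0679]
brass 37 [263.2 206.9] [ 0.4605 -0.0394  0.0643]
orange 39 [269.6 160. ] [ 0.6258 -0.0583  0.0996]
rect ((0.5533208847045898, 0.09155940264463425), (0.2502938508987427, 0.3756595253944397), 10.169706344604492)
side
blobs
(np.int32(211), [356, 138, 14, 26], [0.484, -0.463, 0.064])
(np.int32(8300), [167, 164, 141, 115], [0.522, 0.139, 0.051])
(np.int32(97), [169, 255, 13, 10], [0.563, 0.331, 0.01])
(np.int32(286), [189, 275, 19, 18], [0.443, 0.346, 0.026])
(np.int32(2021), [87, 283, 55, 55], [0.48, 0.539, 0.076])
brass 48 [293.3 202.4] [ 0.4561 -0.0353  0.0623]
brass 47 [252.6 228.9] [0.4556 0.1393 0.0663]
brass 66 [211.8 247.7] [0.4831 0.2633 0.062 ]
orange 59 [259.8 170.9] [ 0.6204 -0.0561  0.093 ]
rect ((0.552613377571106, 0.0924905464053154), (0.2536526322364807, 0.38075438141822815), 10.205002784729004)
```

```bash
cat >> h.py <<'E'
YAW=0.1778; PIV=np.array([.4585,.1382])
def W(x,y,z): # case mm -> world
    c,s=np.cos(YAW),np.sin(YAW); return [PIV[0]+(c*x-s*y)/1e3,PIV[1]+(s*x+c*y)/1e3,z/1e3]
E
python3 - <<'E'
from h import *
p=W(131,-227.5,92)
for a in (YAW-1.45,YAW-1.45+np.pi):
    j=[solve_ik([p[0],p[1],.2],q(b)) for b in(a,a+.7,a+1.5)]
    print(a,[None if x is None else np.round(x,2) for x in j])
E
```

```text
-1.2722 [array([-0.22,  0.57,  1.27, -0.  ,  1.3 ,  2.62]), array([-0.22,  0.57,  1.27, -0.  ,  1.3 ,  1.92]), array([-0.22,  0.57,  1.27, -0.  ,  1.3 ,  1.12])]
1.8693926535897931 [array([-0.22,  0.57,  1.27, -0.  ,  1.3 , -0.52]), array([-0.22,  0.57,  1.27, -0.  ,  1.3 , -1.22]), array([-0.22,  0.57,  1.27, -0.  ,  1.3 , -2.02])]
```

```bash
python3 - <<'E'
from h import *
a=YAW-1.45+np.pi
p=W(131,-227.5,92)
command_gripper(.045,30)
reach([p[0],p[1],.2],q(a))
print(move_straight(p,speed=.1,max_force=8)); st()
command_gripper(0.0,30); st()
for b in np.linspace(0,1.5,6)[1:]:
    reach(p,q(a+b))
s=st(); print('torque',np.round(s['torque'],2))
E
cat > look.py <<'E'
from h import *
import sys
im,d=save('top',sys.argv[1]+'t.png'); P=cloud('top',d); print(*blobs(P,d,minpx=12),sep='\n')
h=cv2.cvtColor(im,cv2.COLOR_RGB2HSV)
E
python3 - <<'E'
from h import *
a=YAW+.05+np.pi
s=read_state(); p=W(131,-227.5,92); 
e=W(178,-227.5,92)
print(move_straight(e,speed=.05,max_force=25)); st()
command_gripper(.045); st()
x=read_state()['eef_pos']; move_straight([x[0],x[1],.25],speed=.2)
reach(W(-80,-100,200),q(YAW+np.pi/2)); st()
E
python3 look.py a
python3 -c "
import cv2
a=cv2.imread('pics/at.png');cv2.imwrite('pics/atc.png',cv2.resize(a[90:390],None,fx=1.5,fy=1.5))"
```

```text
False
t 5.28 p [ 0.6281 -0.0627  0.0928] w 0.0451 gf 0.0 F [-0.2  0.4 -0.5]
t 5.67 p [ 0.6279 -0.0626  0.0926] w 0.0113 gf 34.8 F [-1.   0.1  4.3]
t 7.62 p [ 0.6281 -0.0634  0.0926] w 0.0112 gf 38.3 F [-0.2 -3.4  5.2]
torque [-0.56  0.15 -0.8 ]
False
t 8.72 p [ 0.6715 -0.0556  0.0925] w 0.0114 gf 34.8 F [-13.5  -7.1  13.6]
t 9.13 p [ 0.674  -0.0537  0.0915] w 0.0452 gf 0.0 F [ 0.1  0.  -0.1]
t 11.57 p [0.398  0.0255 0.2   ] w 0.0453 gf 0.0 F [ 0.  -0.1  0.3]
(np.int32(6894), [172, 139, 113, 84], [0.554, 0.092, 0.052])
(np.int32(54), [162, 173, 10, 9], [0.562, 0.326, 0.01])
(np.int32(663), [91, 179, 33, 28], [0.503, 0.518, 0.079])
(np.int32(390), [376, 194, 26, 22], [0.479, -0.479, 0.087])
(np.int32(130), [154, 201, 15, 14], [0.45, 0.337, 0.026])
```

View pics/atc.png

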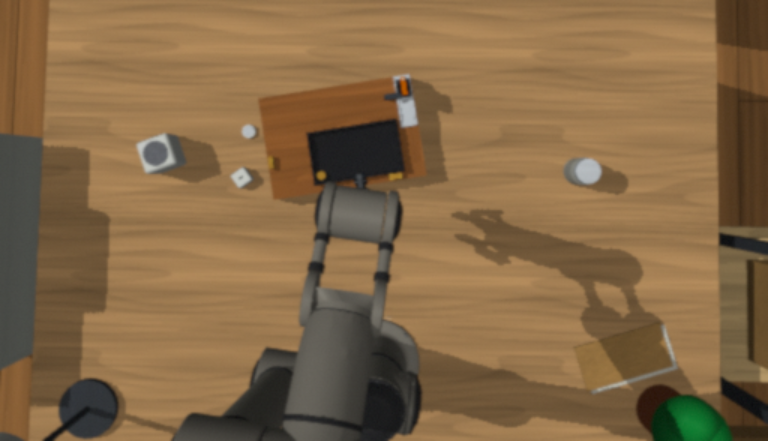

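```bash
cat >> h.py <<'E'
def T(th,x,y,z): # tray mm at opening th -> world
    c,s=np.cos(th),np.sin(th); return W(c*x-s*y,s*x+c*y,z)
E
python3 - <<'E'
from h import *
command_gripper(0,30)
A=lambda th:q(YAW+th)
reach(T(0,-50,-110,110),A(0))
print(move_straight(T(0,-50,-110,67),speed=.08,max_force=8)); st()
print(move_straight(T(0,-33,-110,67),speed=.04,max_force=20)); st()
for th in np.radians([6,12,20,28,36,44,52,60,68,76,82,87,89,91,93]):
    hit=move_straight(T(th,-33,-110,67),A(th),speed=.06,max_force=18)
    s=read_state(); print(round(np.degrees(th)),hit,np.round(s['contact_force'],1))
    if hit: break
st()
E
python3 look.py b
```

```text
False
t 14.2 p [0.429  0.0211 0.0672] w 0.0001 gf 0.0 F [-0.3 -0.   0.7]
False
t 14.78 p [0.4458 0.0242 0.067 ] w 0.0001 gf 0.0 F [-1.  -0.3 -0.3]
6 False [ 0.1 -0.1 -0.2]
12 False [-0.2 -0.1  0.1]
20 False [ 0.6 -0.6 -0.3]
28 False [-0.3 -0.7 -0.8]
36 False [-0.1 -0.7 -0.2]
44 False [ 0.2 -0.6 -0.2]
52 False [ 0.2 -0.5  0.7]
60 False [0.  0.1 0.2]
68 False [-0.4 -1.  -0.8]
76 False [-0.6  0.8 -0.4]
82 False [0.5 0.6 0.5]
87 False [-0.7 -0.4 -0.5]
89 False [ 0.7 -1.8 -0.5]
91 False [-1.3 -2.   0.1]
93 False [  0.4 -15.7   1.1]
t 20.23 p [0.5735 0.1279 0.067 ] w 0.0002 gf 7.9 F [  0.4 -15.7   1.1]
(np.int32(3389), [223, 139, 62, 77], [0.566, -0.003, 0.05])
(np.int32(21), [205, 148, 16, 3], [0.668, 0.147, 0.051])
(np.int32(256), [172, 154, 11, 43], [0.579, 0.272, 0.053])
(np.int32(58), [161, 173, 10, 9], [0.566, 0.326, 0.01])
(np.int32(659), [91, 179, 33, 27], [0.503, 0.519, 0.079])
(np.int32(360), [190, 181, 29, 16], [0.521, 0.183, 0.056])
(np.int32(384), [376, 194, 25, 20], [0.479, -0.479, 0.087])
(np.int32(133), [153, 200, 16, 16], [0.45, 0.337, 0.025])
```

```bash
cat >> h.py <<'E'
def objpts(cam,xy,z0,z1,r=.045):
    im,d=get_image(cam);P=cloud(cam,d)
    return P[(d>0)&(P[...,2]>z0)&(P[...,2]<z1)&(np.hypot(P[...,0]-xy[0],P[...,1]-xy[1])<r)]
def lift(z,speed=.2):
    x=read_state()['eef_pos'];move_straight([x[0],x[1],z],speed=speed)
E
python3 - <<'E'
from h import *
th=np.radians(88)
move_straight(T(th,-45,-110,67),speed=.06); lift(.2)
reach(W(40,60,250),q(YAW+np.pi/2))
for cam in('top','side'):
    im,d=save(cam,'c%s.png'%cam);P=cloud(cam,d)
    for nm,xy,z in(('charger',(.447,.341),(.017,.035)),('tracker',(.564,.328),(.0055,.02))):
        k=(d>0)&(P[...,2]>z[0])&(P[...,2]<z[1])&(np.hypot(P[...,0]-xy[0],P[...,1]-xy[1])<.045)
        Q=P[k];r=cv2.minAreaRect(Q[:,:2].astype(np.float32))
        print(cam,nm,len(Q),Q.mean(0).round(4),np.round(r[0],4),np.round(r[1],4),round(r[2],1))
        m=masks_of(nm,cam)
        for o in m[:3]: print('  ',round(o['confidence'],2),np.round(o['rect']), pix(cam,[*xy,z[1]]).round(1))
st()
a=cv2.imread('pics/ctop.png')[125:235,140:300];b=cv2.imread('pics/cside.png')[150:310,150:320]
cv2.imwrite('pics/cc.png',np.hstack([cv2.resize(a,(396,272)),cv2.resize(b,(289,272))]))
E
```

```text
top charger 6 [0.4292 0.3374 0.0239] [0.4286 0.338 ] [0.0031 0.0138] 24.0
   0.57 [174. 138. 287. 224.] [159.4 208.7]
top tracker 13 [0.5826 0.3311 0.0087] [0.5844 0.3331] [0.0226 0.0642] 1.3
side charger 233 [0.445  0.3437 0.0253] [0.4481 0.3419] [0.0401 0.0418] 37.6
   0.88 [189. 274. 206. 296.] [197.7 278.4]
side tracker 126 [0.5636 0.3226 0.0102] [0.5661 0.3159] [0.0321 0.0636] 7.2
   0.54 [169. 255. 179. 270.] [175.5 256.1]
t 22.52 p [0.4877 0.2036 0.2492] w -0.0002 gf 0.0 F [ 0.2 -0.2 -0.1]
```

View pics/cc.png

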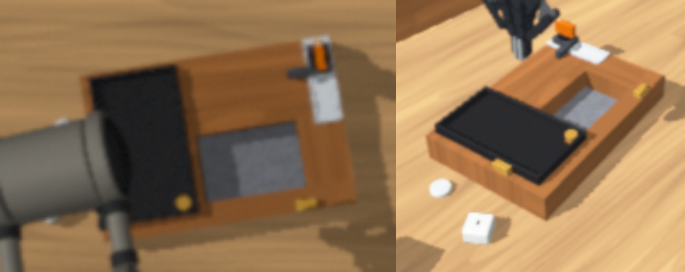

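The well is fully uncovered: the grey floor sits at (250,165), clear of the tray. The tracker and charger are still on the bench at (441,187) and (477,228), but the arm hides them from the top camera. I'll move aside, measure, then pick up the charger.

```bash
cat >> h.py <<'E'
def locate(xy,z,r=.04):
    out=[]
    for cam in('top','side'):
        Q=objpts(cam,xy,*z,r)
        if len(Q)<20: continue
        R=cv2.minAreaRect(Q[:,:2].astype(np.float32))
        print(cam,len(Q),Q.mean(0).round(4),np.round(R[0],4),np.round(R[1],4),round(R[2],1)); out.append((R[0],R[2]))
    return out
def best(a): # equivalent tool angle (half turn) nearest j6=0
    s=read_state(); j1=s['joint_positions'][0]
    return min((a-np.pi,a,a+np.pi,a+2*np.pi),key=lambda b:abs(1.57-b+j1))
E
python3 - <<'E'
from h import *
reach(W(45,-105,250),q(YAW+np.pi/2))
o=locate((.447,.341),(.019,.032)); print('trk');locate((.565,.328),(.007,.014),.028)
c=np.mean([x[0] for x in o],0); ang=np.radians(o[0][1]); print(c)
command_gripper(.06,30)
a=best(ang)
if abs(1.57-a+.6)>2.6: print('bad')
reach([*c,.12],q(a))
print(move_straight([*c,.016],speed=.1,max_force=8)); st()
command_gripper(0,35); st()
lift(.13); st()
E
```

```text
top 111 [0.45   0.3386 0.0259] [0.4502 0.3385] [0.0395 0.0392] 33.7
side 217 [0.4455 0.3433 0.0259] [0.4479 0.3425] [0.0401 0.0413] 38.0
trk
top 51 [0.5648 0.3279 0.0098] [0.5647 0.3276] [0.0321 0.0274] 39.3
side 90 [0.563  0.331  0.0099] [0.5641 0.3309] [0.0325 0.0331] 46.5
[0.44903868 0.34050827]
False
t 26.74 p [0.4495 0.3407 0.0166] w 0.06 gf 0.0 F [-0.7 -0.6  0.6]
t 27.05 p [0.4495 0.3408 0.0169] w 0.0392 gf 35.4 F [-0.3  0.1  6.5]
t 27.77 p [0.4488 0.3404 0.129 ] w 0.0394 gf 34.9 F [ 0.3 -0.3 -1. ]
```

Run:
```python
from h import *
a=best(YAW)
move_straight([*W(45,-80,0)[:2],.14],q(a),speed=.25); st()
print(move_straight(W(45,-80,50),speed=.1,max_force=10))
print(move_straight(W(45,-80,26.5),speed=.04,max_force=8)); s=st()
if s['grip_width']>.036:
    command_gripper(.055); lift(.15); st()
    reach(W(150,-105,250),q(YAW+np.pi/2))
    locate(W(45,-80,0)[:2],(.028,.045)); print('trk');locate((.565,.328),(.007,.014),.028)
    print(W(45,-80,36))
```

```text
t 30.65 p [0.5169 0.0676 0.1399] w 0.0393 gf 34.9 F [-0.7  0.4 -0.6]
False
True
t 32.27 p [0.5165 0.0674 0.0269] w 0.0395 gf 35.5 F [-0.5 -0.1  6.2]
t 33.33 p [0.5152 0.0674 0.149 ] w 0.0549 gf 0.0 F [ 0.1 -0.8  0.5]
top 62 [0.5256 0.0684 0.0358] [0.5276 0.0689] [0.022  0.0373] 1.0
side 131 [0.5121 0.0726 0.0352] [0.5139 0.0695] [0.0386 0.0426] 14.0
trk
top 50 [0.5659 0.3275 0.0099] [0.5657 0.328 ] [0.0304 0.0275] 1.8
side 91 [0.5629 0.3311 0.0098] [0.5625 0.3318] [0.0322 0.0334] 70.1
[np.float64(0.5169397578121058), np.float64(0.06742009673033997), 0.036]
```

Run:
```python
from h import *
a=best(YAW+np.pi/2); c=[.5645,.3293]
reach([*c,.12],q(a)); command_gripper(.048,30)
move_straight([*c,.03],speed=.1)
print(move_straight([*c,.008],speed=.02,max_force=4)); s=st()
z=max(s['eef_pos'][2]+.0025,.012); move_straight([*c,z],speed=.02); st()
command_gripper(0,30); st()
lift(.13); st()
```

```text
True
t 38.4 p [0.5643 0.3292 0.0084] w 0.0482 gf 2.7 F [-0.7 -0.7  5.6]
t 38.78 p [0.5644 0.3293 0.0119] w 0.0482 gf 0.0 F [-0.1  0.4  0.4]
t 39.07 p [0.5645 0.3293 0.012 ] w 0.0319 gf 29.8 F [-0.2 -0.1  0.5]
t 39.81 p [0.5638 0.329  0.1287] w 0.0318 gf 29.8 F [ 0.  -0.4 -1.6]
```

Run:
```python
from h import *
a=best(YAW+np.pi/2)
move_straight([*W(45,-148,0)[:2],.14],q(a),speed=.25); st()
print(move_straight(W(45,-148,50),speed=.1,max_force=10))
print(move_straight(W(45,-148,21.5),speed=.04,max_force=6)); s=st()
if s['grip_width']>.028:
    command_gripper(.046); lift(.15); st()
    reach(W(180,-20,250),q(YAW+np.pi/2))
    for cam in('top','side'): save(cam,'d%s.png'%cam)
a=cv2.imread('pics/dtop.png')[125:235,140:300];b=cv2.imread('pics/dside.png')[150:310,150:320]
cv2.imwrite('pics/dc.png',np.hstack([cv2.resize(a,(445,306)),cv2.resize(b,(325,306))]))
```

```text
t 41.28 p [0.5289 0.0014 0.1398] w 0.0318 gf 29.8 F [ 0.2 -0.4 -1.4]
False
True
t 43.01 p [5.285e-01 5.000e-04 2.190e-02] w 0.0321 gf 30.2 F [-0.2  0.1  6.2]
t 44.09 p [0.5272 0.0007 0.1491] w 0.0459 gf 0.0 F [-0.1 -0.6  0.2]
```

View pics/dc.png

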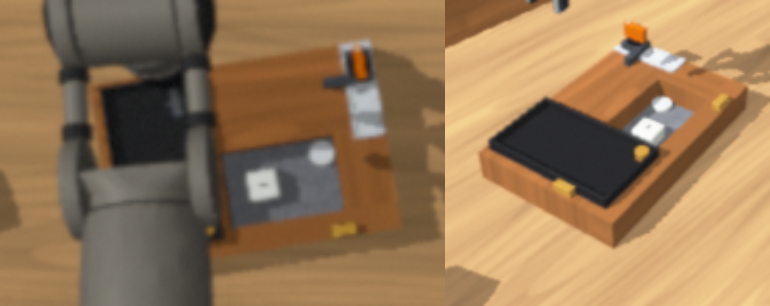

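Both things are in the well, the charger at (262,184) and the tracker at (321,153) in the left panel. The tracker lies closer to the +x wall than I aimed, so I'll check that it is flat before shutting the tray.

Run:
```python
from h import *
c=np.array(PIV)
for cam in('top','side'):
    im,d=get_image(cam);P=cloud(cam,d)
    D=P[...,:2]-PIV; cs,sn=np.cos(YAW),np.sin(YAW); X=(cs*D[...,0]+sn*D[...,1])*1e3; Y=(-sn*D[...,0]+cs*D[...,1])*1e3
    w=(d>0)&(X>-3)&(X<93)&(Y>-178)&(Y<-32)&(P[...,2]<.048)&(im.min(-1)>150)
    n,l,s,ce=cv2.connectedComponentsWithStats(w.astype(np.uint8))
    for i in range(1,n):
        if s[i,4]>15: k=l==i; print(cam,s[i,4],X[k].mean().round(1),Y[k].mean().round(1),np.percentile(P[k][:,2]*1e3,[5,50,95]).round(1))
```

```text
top 36 70.6 -162.3 [14.3 19.9 24.6]
top 100 45.2 -78.8 [32.2 36.2 41.2]
side 244 49.2 -102.4 [10.6 30.  37.9]
```

Run:
```python
from h import *
A=lambda th:q(YAW+th)
r=np.radians
reach(T(r(90),134,-120,200),A(r(90)))
command_gripper(0,30)
print(move_straight(T(r(90),134,-120,67),speed=.1,max_force=8)); st()
print(move_straight(T(r(90),119,-120,67),speed=.04,max_force=15))
for th in [84,76,68,60,52,44,36,28,20,12,6,3,1,0,-1,-2]:
    hit=move_straight(T(r(th),118,-120,67),A(r(th)),speed=.06,max_force=15)
    s=read_state(); print(th,hit,np.round(s['contact_force'],1))
    if hit: break
st()
move_straight(T(0,130,-120,67),speed=.06); lift(.2)
reach(W(-60,-120,260),q(YAW+np.pi/2))
for cam in('top','side'): save(cam,'e%s.png'%cam)
a=cv2.imread('pics/etop.png')[125:235,140:300];b=cv2.imread('pics/eside.png')[150:310,150:320]
cv2.imwrite('pics/ec.png',np.hstack([cv2.resize(a,(445,306)),cv2.resize(b,(325,306))]))
```

```text
False
t 47.86 p [0.5533 0.2915 0.0678] w -0.0003 gf 0.0 F [0.4 0.3 0.2]
False
84 False [ 1.1 -0.2  1.1]
76 False [ 0.2 -0.3  0.9]
68 False [-0.  -0.3  0.9]
60 False [-0.4  0.1  1.1]
52 False [0.1 0.6 0.7]
44 False [ 1.1  0.2 -0.1]
36 False [-0.   0.8  0.4]
28 False [-0.5 -0.3 -0.3]
20 False [ 0.4  0.1 -0.4]
12 False [-0.3 -0.  -0.3]
6 False [-0.3 -0.8  0. ]
3 False [ 0.2 -0.7  0. ]
1 False [ 0.8 -0.1  0.1]
0 False [ 1.9  1.7 -0.2]
-1 False [ 3.8  3.5 -1.3]
-2 False [10.1  8.  -2.3]
t 55.46 p [0.5949 0.0374 0.0678] w -0.0 gf 5.4 F [10.1  8.  -2.3]
```

View pics/ec.png

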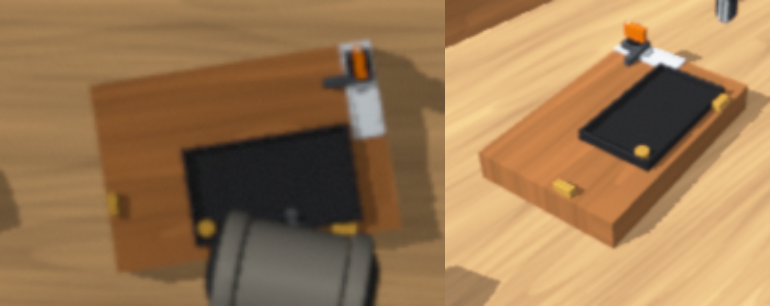

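The tray is shut against its brass stop at (344,229). Next I'll bring the stop home and tighten the clamp.

Run:
```python
from h import *
a=YAW+np.pi
p=W(176,-227.5,92)
command_gripper(.04,35)
reach([p[0],p[1],.2],q(a))
print(move_straight(p,speed=.1,max_force=8)); st()
command_gripper(0,35); st()
print(move_straight(W(135,-227.5,92),speed=.05,max_force=25)); st()
print(move_straight(W(128.5,-227.5,92),speed=.02,max_force=20)); s=st()
D=s['eef_pos'][:2]-PIV; x=1e3*(np.cos(YAW)*D[0]+np.sin(YAW)*D[1]); print('case x',x)
p=W(131,-227.5,92)
for b in np.linspace(0,1.5,6)[1:]:
    reach(p,q(a-b)); s=read_state(); print(round(b,2),np.round(s['torque'],2),round(s['grip_width'],4))
st()
command_gripper(.04); lift(.25); reach(W(-60,-60,260),q(YAW+np.pi/2))
for cam in('top','side'): save(cam,'f%s.png'%cam)
a=cv2.imread('pics/ftop.png')[130:210,215:305];b=cv2.imread('pics/fside.png')[150:230,220:310]
cv2.imwrite('pics/fc.png',np.hstack([cv2.resize(a,None,fx=4,fy=4),cv2.resize(b,None,fx=4,fy=4)]))
```

```text
False
t 61.44 p [ 0.6724 -0.0547  0.0929] w 0.0402 gf 0.0 F [-0.4 -0.6 -0.8]
t 61.8 p [ 0.6724 -0.0554  0.0929] w 0.0114 gf 38.7 F [-0.3 -3.7  3.4]
False
t 62.77 p [ 0.6319 -0.0626  0.0928] w 0.0109 gf 39.0 F [ 0.5 -5.6  5.2]
False
t 63.24 p [ 0.6278 -0.0633  0.0929] w 0.0114 gf 38.1 F [ 9.5 -3.2  0.5]
case x 130.9900326674644
0.3 [-0.74 -0.15 -0.01] 0.0111
0.6 [-0.86 -0.28 -0.02] 0.0111
0.9 [-0.97 -0.22 -0.03] 0.0114
1.2 [-1.05 -0.14 -0.11] 0.0114
1.5 [-1.09 -0.17  0.79] 0.0114
t 65.2 p [ 0.6282 -0.0637  0.0928] w 0.0114 gf 43.5 F [ 0.7 -6.5  5.1]
```

View pics/fc.png

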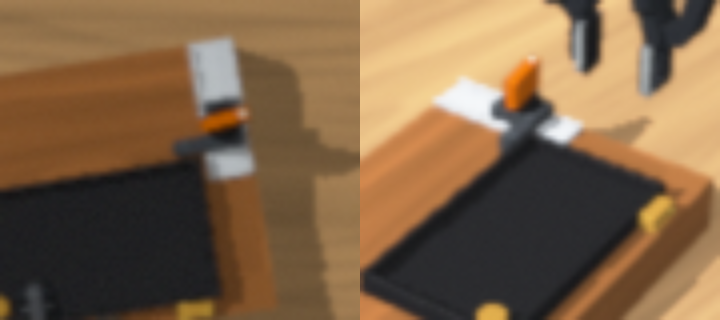

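The stop nose (195,145) is against the tray again, and the orange bar (222,120) is back at its original tight angle. The grip reached its end stop at 0.8 N m. The job is complete, so I'm handing it in.

Run:
```python
from h import *
for cam in('top',):
    im,d=get_image(cam);P=cloud(cam,d);print(*blobs(P,d,z1=.1),sep='\n')
st(); print(finish_job())
```

```text
(np.int32(6486), [172, 139, 113, 84], [0.561, 0.082, 0.052])
(np.int32(660), [91, 179, 35, 29], [0.503, 0.518, 0.078])
(np.int32(388), [376, 194, 26, 21], [0.479, -0.48, 0.087])
t 67.67 p [0.4111 0.068  0.2597] w 0.0399 gf 0.0 F [ 0.1  0.5 -0. ]
the job is handed in; nothing more can be done
None
```

The job is handed in: the charger and tracker (the only two of the four I found) are in the well, the tray is shut, the stop is home and the clamp is tight, with the speaker and jar untouched; the judge's result isn't shown.

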